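# Hang the spoon caddy on its keyhole

### The arm

A 7-joint arm with a two-finger parallel gripper is mounted at the origin on the work surface. World frame = base frame: x ahead of the robot, y to its left, z up, the work surface at z = 0. Lengths are in mm, angles in rad, forces in N, time in s.
With the tool pointing down it reaches from about 400 to 875 mm from the base axis. Payload 4.4 kg.
Tool frame: the origin (TCP) lies at the very end of the fingers, on their centre line; the grasp point (between the pads) lies 19 mm behind it; z points along the fingers, y is the line along which they close (so a half turn about z gives the same grasp; the last joint's range is limited). The gripper opens to 85 mm and grips with 20 to 120 N. Pads are 22 mm wide; open, the fingers measure 114 mm over their backs; the gripper's body (76 mm by 85 mm) begins 54 mm behind the grasp point. The pads swing forward as they close: fully open they stand 13 mm farther back than shut.
Start: joints at [-1.375, 0.628, 0.038, 1.517, -0.027, 0.996, -0.02], TCP at [168.208, 627.873, 231.313] pointing down, gripper open.
Joint ranges: [-3.06, 3.06], [-0.37, 2.12], [-1.25, 1.32], [0.18, 2.47], [-1.1, 4.24], [0.23, 1.98], [-2.94, 2.94]. Speed limits (rad/s): [2.57, 2.57, 3.14, 3.14, 3.14, 3.14, 3.14].

### API

Orientations are given as [roll, pitch, yaw] about the fixed x, y, z axes, in that order (R = Rz(yaw) Ry(pitch) Rx(roll)).
In Python, from cell import sensors, get_image, camera_params, order gives the robot as it stands.
- The arm moves only by the shell command python3 -m inch 'ROWS' [OPENING]. ROWS is JSON, a list that holds one entry, the list of rows, each a list of 4 numbers: the shift along the tool's x, y, z in cm, then the turn about the tool's z in degrees. A call has 1 to 8 rows; each row is the pose to reach, as a shift and turn from the pose commanded when the call began, along the tool's axes at that moment; what a row does not reach only later rows make up. A row lasts 1/12 s, in which the tool goes at most 41.7 mm and 7.16 degrees, less where a joint would pass 70% of its speed; a pose out of reach is approached as far as the arm can. A call with a gripper value outside its range is refused whole. OPENING is the finger opening in cm, from 0 to 8.54, set as the call begins (- or left out, the last holds). The fingers move at their own pace and stop on an object; the grip force is fixed at half the most. Time passes only in rows, so rows that repeat a pose let the fingers close. It gives the time, the measured TCP pose, the force, the opening and the grip force at its end, in the units of the state.
- sensors.read_state(): the state, without advancing time (a new reading comes with each control period).
- get_image(name): name is "scene" or "side" or "wrist"; returns the picture (400x640x3 uint8, blue, green, red); there is no depth.
- camera_params(name): a dict with "mtx" (3x3 intrinsics, pixels), "rvec" (rotation vector, rad) and "tvec" (3), from world to camera coordinates, as OpenCV has them. Camera axes: x right, y down, z forward; pixel columns grow to the right and rows downward; lengths in mm; the calibration is good to about 2 mm. A picture is of the moment at which its call begins: read the wrist's pose just before it. camera_params takes no time and is no camera call; for the wrist camera it gives the pose at the moment of the call.
- order.finish_job(): hands the job in; it is judged then, once.
The state is a dict: "clock": time; "qpos": joint angles; "qd": joint speeds; "tau": joint torques, N m; "eef_pos": TCP position; "tool_rot": TCP orientation; "force": force on the tool from outside, world axes, zero at the start; "torque": the same for the moment, N m; "width": finger opening in mm; "gripper_force": force on a finger pad.
Only numpy, scipy, OpenCV 4.12 (cv2) and the standard library are available. Lean on these libraries where they do the work, as an engineer would, in place of code of your own. Each camera call takes 0.05 s, during which the arm holds its last target. There are 200 camera calls.

### The job

Hang the metal spoon caddy on the screw in the pine board: bring the round part of the keyhole in its back over the screw head until the back lies against the board, then slide it down until the narrow slot rests fully home on the screw, and let go so that it hangs there on its own. The screw was put in by hand and stands several millimetres off the middle of its plug, so feel for it gently and never press the caddy hard against the screw or board. Leave the kitchen things around it where they stand.

Things in the scene. Friction and masses are not known exactly. Their poses are not given: they have to be found in the camera images.
- caddy: Open-topped metal spoon caddy, about 0.25 kg, standing loose and upright. Origin: centre of its underside; z up, its back faces +x. 84 mm deep (x), 50 mm wide (y). Box 80 mm tall; take it by its two flat sides (outer faces y = +-25 mm). The back is a plate 4 mm thick, 50 mm wide, 140 mm tall from the underside, rear face at x = +42 mm, with an upright keyhole above the box rim.
- hole (a point): Centre of the keyhole's round part (16 mm across, really an octagon) on the rear face of the caddy's back plate, 95 mm above the underside; axes as the caddy's. From its top a slot 8 mm wide runs up.
- slot_end (a point): Upper end of the keyhole slot, on the rear face of the caddy's back plate, 27 mm above the centre of the round part.
- board: Fixed upright pine board 180 mm wide (y), 190 mm tall and 18 mm thick. Origin: centre of its underside, z up. Its front face is at x = -9 mm and looks to its own -x (towards the robot). It carries the screw.
- plug (a point): Centre of a flush grey plug (30 mm across) on the board's face, 165 mm up; axes as the board's. A fixed screw stands square out of it, but 6.5 mm off this point, in a direction across the face that differs each time and is not measured. Shank 5 mm thick; flat brass head 11 mm across, 4 mm thick; head underside 8 mm, head top 12 mm out from the face.
- idli_stand: Steel three-tier idli stand, 150 mm across, 139 mm tall, origin under its centre. Bystander.
- jar: Closed glass jar with red lid, 76 mm across, 110 mm tall, origin under its centre. Bystander.
- measuring_cup: Pink plastic measuring cup with a handle on its own +y side, 72 mm across without the handle, 60 mm tall, origin under its centre. Bystander.
There are look-alikes about, which are no part of the job. Several things look just like the caddy: the one meant starts nearest to the robot's base. There is more than one size of the board; the job needs the smaller.

How it is judged (in metres and radians):
On the way, in this order (a step that is already met when the one before it is completed fails the run):
1. the screw head is through the round part of the keyhole and the caddy's back lies against the board, not yet slid down (x of hole in the frame of plug above -0.005 m and y of hole in the frame of plug between -0.013 and 0.013 m and z of hole in the frame of plug between -0.013 and 0.013 m), for 0.1 s.
2. the caddy, still held, is slid down against the board until the narrow slot sits on the screw (x of hole in the frame of plug above -0.007 m and y of hole in the frame of plug between -0.0105 and 0.0105 m and z of hole in the frame of plug between -0.035 and -0.015 m and contact force between caddy and the fingers above 0.5 N), for 0.2 s.
At the end, for the whole second after the job is handed in: The caddy hangs by itself on the screw: hole centre 15 to 35 mm below the plug (this covers every screw offset), within 10.5 mm sideways and 7 mm of the board's face, upright within 7 degrees, square to the board within 10 degrees, at rest and let go (x of hole in the frame of plug above -0.007 m and y of hole in the frame of plug between -0.0105 and 0.0105 m and z of hole in the frame of plug between -0.035 and -0.015 m and angle between caddy's own z axis and vertical below 0.12 rad and angle between the x axis of caddy and the x axis of board, either way round below 0.17 rad and linear speed of caddy below 0.02 m/s and contact force between caddy and the fingers below 0.05 N); the robot touches nothing.
It fails at once if the caddy is pressed against the board or its screw with more than 20 N (contact force between caddy and board above 20 N).
It fails at once if the idli stand is shifted by more than 15 mm (distance of idli_stand from where it was at the start of the episode above 0.015 m).
It fails at once if the jar is shifted by more than 15 mm (distance of jar from where it was at the start of the episode above 0.015 m).
It fails at once if the measuring cup is shifted by more than 15 mm (distance of measuring_cup from where it was at the start of the episode above 0.015 m).
It also fails if it takes over 61 s, if anything falls off the work surface, if the arm or the gripper's body presses on something with over 40 N, if the wrist force passes 120 N, or if a joint passes its speed limit or range.

## Working session

There is one attempt and no reset: what is moved stays moved. The work goes in short steps, Python scripts to look and compute and a shell command to move; the robot and the scene stay as the last step left them, time stands still between calls to the robot, and variables do not carry over. Pictures are saved under pics/ and viewed, at most 10 in all, crops included, and the job is handed in when it is done.

```bash
ls; mkdir -p pics; python3 - <<'E'
from cell import sensors,get_image,camera_params
import cv2,numpy as np
s=sensors.read_state();print(s['eef_pos'],s['tool_rot'],s['clock'],s['width'],s['force'])
for n in("scene","side","wrist"):
    p=camera_params(n);im=get_image(n);cv2.imwrite(f'pics/{n}0.png',im)
    R=cv2.Rodrigues(np.array(p['rvec']))[0];print(n,np.array(p['mtx']).tolist(),(-R.T@np.array(p['tvec']).ravel()).round(),R[2].round(2))
E
```

```text
pics
[168.05288718 627.23843884 230.37453365] [-3.13964499e+00  4.02657948e-05  2.87977613e+00] 0.0 85.75420707402779 [ 0.11346206 -0.49389942  0.13256548]
scene [[392.94960377353027, 0.0, 323.98751779989243], [0.0, 392.94960377353027, 201.06435746494157], [0.0, 0.0, 1.0]] [ 819. -297.  794.] [-0.39  0.43 -0.81]
side [[430.0420109477823, 0.0, 320.02198261333615], [0.0, 430.0420109477823, 203.45688009305505], [0.0, 0.0, 1.0]] [ -37. -696.  738.] [ 0.47  0.68 -0.56]
wrist [[298.079304456461, 0.0, 323.26753934230595], [0.0, 298.079304456461, 195.34248920973778], [0.0, 0.0, 1.0]] [102. 644. 374.] [ 0.26 -0.07 -0.96]
```

View pics/scene0.png

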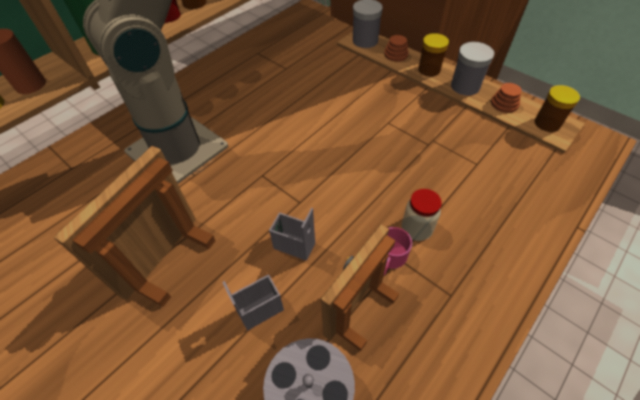

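View pics/side0.png

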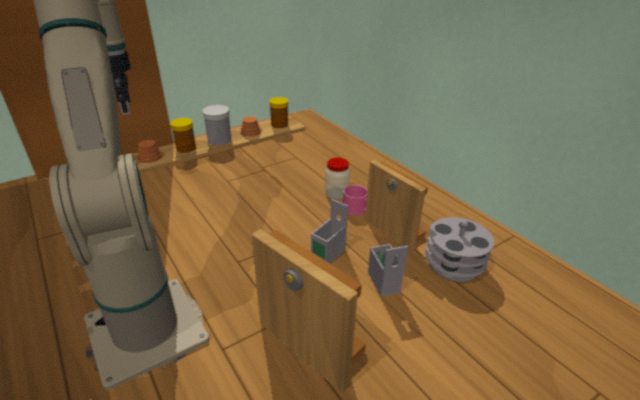

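The side view shows the large board at (305,310), the small board at (395,205), and caddies at (330,235) and (388,268). In the scene view these are the boards at (130,225) and (360,285), and caddies at (293,235) and (257,300). I'll enlarge both to read off the corners.

```bash
cat > h.py <<'E'
import numpy as np,cv2
from cell import sensors,get_image,camera_params
def cam(n,p=None):
    p=p or camera_params(n);R=cv2.Rodrigues(np.array(p['rvec'],float))[0];t=np.array(p['tvec'],float).ravel()
    return np.array(p['mtx']),R,t
def ray(n,uv,p=None):
    K,R,t=cam(n,p);return -R.T@t, R.T@np.linalg.solve(K,[*uv,1.])
def onz(n,uv,z,p=None):
    o,d=ray(n,uv,p);return o+d*(z-o[2])/d[2]
def tri(obs):  # obs: list of (name,uv[,p]) -> point, residual mm
    A=np.zeros((3,3));b=np.zeros(3);L=[]
    for ob in obs:
        o,d=ray(*ob);d=d/np.linalg.norm(d);P=np.eye(3)-np.outer(d,d);A+=P;b+=P@o;L.append((o,P))
    x=np.linalg.solve(A,b);return x,max(np.linalg.norm(P@(x-o)) for o,P in L)
def proj(n,X,p=None):
    K,R,t=cam(n,p);q=K@(R@np.array(X,float)+t);return q[:2]/q[2]
E
python3 - <<'E'
import cv2,numpy as np
a=cv2.imread('pics/scene0.png')[190:350,210:410];b=cv2.imread('pics/side0.png')[155:305,300:500]
f=lambda x:cv2.resize(x,None,fx=4,fy=4,interpolation=cv2.INTER_CUBIC)
def grid(im,x0,y0):
    im=f(im)
    for x in range(-(-x0//20)*20,x0+200,20):cv2.putText(im,str(x),((x-x0)*4,10),0,.35,(255,255,255),1);cv2.line(im,((x-x0)*4,12),((x-x0)*4,18),(255,255,255),1)
    for y in range(-(-y0//20)*20,y0+150,20):cv2.putText(im,str(y),(0,(y-y0)*4+4),0,.35,(255,255,255),1)
    return im
cv2.imwrite('pics/a.png',grid(a,210,190)[:600]);cv2.imwrite('pics/b.png',grid(b,300,155))
E
```

```text
(no output)
```

View pics/a.png

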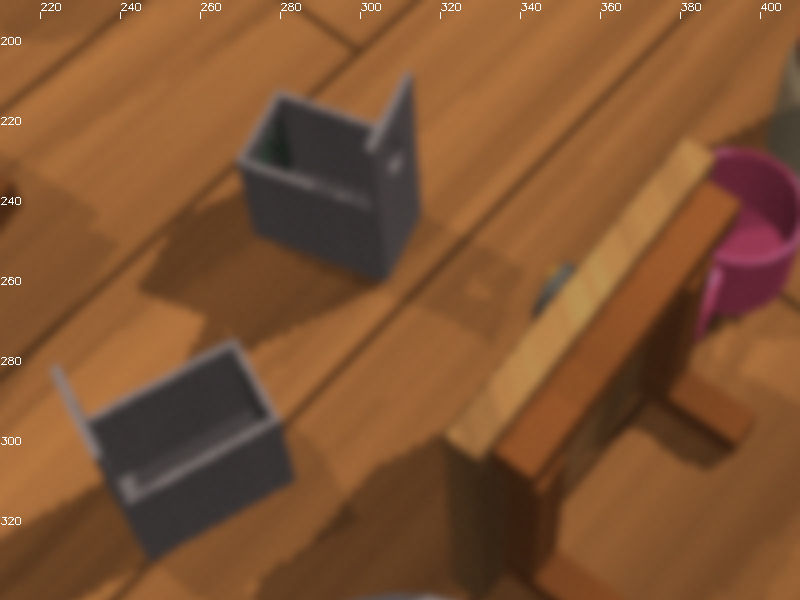

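View pics/b.png

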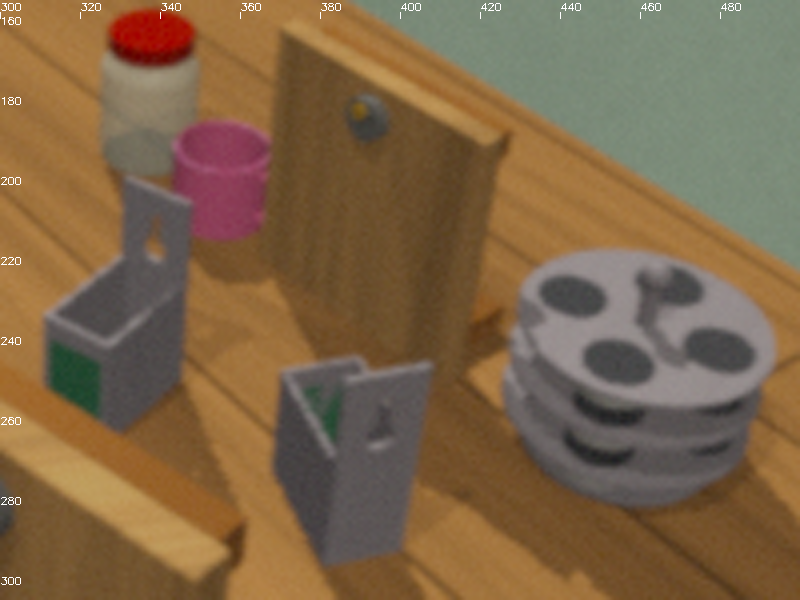

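```bash
python3 - <<'E'
from h import *
np.set_printoptions(precision=1,suppress=True)
S=lambda X,Y:(210+X/4,190+Y/4)
D=lambda X,Y:(300+X/4,155+Y/4)
print('A bottom rear',onz('scene',S(387,282),0),onz('scene',S(420,215),0),'front',onz('scene',S(258,235),0))
print('A top plate',onz('scene',S(410,73),140),onz('scene',S(370,150),140))
print('A rim front',onz('scene',S(240,162),80),onz('scene',S(278,93),80))
print('A side: top',onz('side',D(125,178),140),onz('side',D(190,204),140),'rim',onz('side',D(47,320),80),onz('side',D(108,346),80),'bot',onz('side',D(52,402),0),onz('side',D(118,432),0),onz('side',D(183,378),0))
print('B bot side',onz('side',D(330,565),0),onz('side',D(402,548),0),'top',onz('side',D(345,378),140),onz('side',D(432,362),140))
print('board top front scene',onz('scene',S(447,437),190),onz('scene',S(688,138),190),'back',onz('scene',S(482,460),190),onz('scene',S(712,160),190))
print('board top front side',onz('side',D(282,25),190),onz('side',D(490,145),190))
print('plug z165',onz('side',D(366,117),165), 'cup',onz('scene',S(755,205),60),onz('side',D(222,140),60))
print('big board',onz('scene',(62,238),190),onz('scene',(160,152),190))
print('jar',onz('scene',(425,200),110),'idli',onz('scene',(310,385),139),onz('side',D(645,325),139))
E
```

```text
A bottom rear [510.3 -21.2  -0. ] [495.7  23.1   0. ] front [433.6 -47.2   0. ]
A top plate [493.8  24.9 140. ] [509.7 -22.  140. ]
A rim front [433.5 -47.3  80. ] [417.6  -2.5  80. ]
A side: top [489.6  24.1 140. ] [506.6 -20.8 140. ] rim [412.6  -5.3  80. ] [429.8 -46.2  80. ] bot [424.    5.9   0. ] [443.4 -40.7   0. ] [509.2 -21.1   0. ]
B bot side [ 481.3 -200.8   -0. ] [ 525.6 -213.7    0. ] top [ 478.1 -196.5  140. ] [ 526.5 -212.1  140. ]
board top front scene [ 649.3 -122.7  190. ] [639.   55.3 190. ] back [ 666.2 -120.8  190. ] [654.   52.7 190. ]
board top front side [637.3  56.1 190. ] [ 647.5 -124.6  190. ]
plug z165 [636. -32. 165.] cup [652.6 119.8  60. ] [648.8 122.9  60. ]
big board [ 218.2 -340.3  190. ] [ 176.9 -100.3  190. ]
jar [648.5 211.9 110. ] idli [ 712.1 -223.6  139. ] [ 650.1 -252.8  139. ]
```

The caddy meant is A (scene 293,235, side 330,235), about 463 mm from the base. B (scene 257,300) is about 550 mm away. The larger board is the one beside the base, so the job uses the one at x≈643. The crops confirm this. I'll first look at the screw from close by with the wrist camera, its image axis turned along the board.

```bash
python3 -m inch '[[[-51,-62,4,75],[-51,-62,4,75],[-51,-62,4,75],[-51,-62,4,75],[-51,-62,4,75],[-51,-62,4,75],[-51,-62,4,75],[-51,-62,4,75]]]'
cat >> h.py <<'E'
def go(x,y,z,yawdeg):  # cm/deg shift from the present pose in tool axes
    from scipy.spatial.transform import Rotation as Ro
    s=sensors.read_state();R=Ro.from_euler('xyz',s['tool_rot']).as_matrix()
    yaw=np.degrees(np.arctan2(R[1,0],R[0,0]));d=R.T@(np.array([x,y,z])-s['eef_pos'])/10
    print('pose',np.round(s['eef_pos'],1),'yaw',round(yaw,2),'t',s['clock'],'F',np.round(s['force'],1),'w',round(s['width'],1),'-> rows',d.round(2),'turn',round(-((yawdeg-yaw+180)%360-180),2))
E
python3 -c "
from h import *;go(500,-102,190,90)"
```

```text
clock: 0.82
eef_pos: [306.3, 322.9, 214.7]
tool_rot: [3.141, -0.0, 1.874]
force: [0.7, 0.2, 0.1]
width: 85.8
gripper_force: 0.0
pose [306.3 322.9 214.7] yaw 107.37 t 0.8167 F [0.7 0.2 0.1] w 85.8 -> rows [-46.34   5.8    2.46] turn 17.37
```

```bash
python3 -m inch '[[[-46.3,5.8,2.5,17.4],[-46.3,5.8,2.5,17.4],[-46.3,5.8,2.5,17.4],[-46.3,5.8,2.5,17.4],[-46.3,5.8,2.5,17.4],[-46.3,5.8,2.5,17.4],[-46.3,5.8,2.5,17.4],[-46.3,5.8,2.5,17.4]]]' >/dev/null
python3 -c "
from h import *;go(500,-102,190,90)"
```

```text
pose [446.2  20.9 196.8] yaw 90.32 t 1.4833 F [ 0.3  0.8 -0.2] w 85.3 -> rows [-12.32   5.31   0.68] turn 0.32
```

```bash
python3 -m inch '[[[-12.3,5.3,0.7,0.3],[-12.3,5.3,0.7,0.3],[-12.3,5.3,0.7,0.3],[-12.3,5.3,0.7,0.3],[-12.3,5.3,0.7,0.3],[-12.3,5.3,0.7,0.3],[-12.3,5.3,0.7,0.3]]]' >/dev/null
python3 - <<'E'
from h import *
go(500,-102,190,90)
p=camera_params('wrist');im=get_image('wrist');cv2.imwrite('pics/w1.png',im)
np.save('w1.npy',p,allow_pickle=True)
print('expected screw px',proj('wrist',[632,-34,165],p),'cam',ray('wrist',(320,200),p))
E
```

```text
pose [498.7 -98.2 189.5] yaw 90.1 t 2.0667 F [ 0.4 -0.   0.2] w 85.8 -> rows [-0.38  0.13 -0.05] turn 0.1
expected screw px [567.55057533 117.29829954] cam (array([498.84014387, -31.4887912 , 333.20317845]), array([-0.01122864, -0.28407117, -0.95892742]))
```

View pics/w1.png

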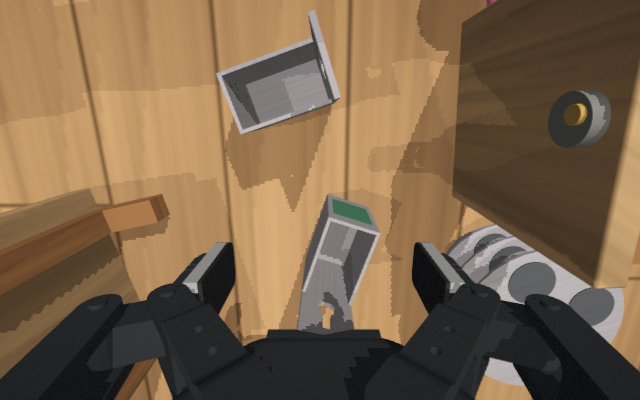

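The plug is at (578,118) with the brass head at (576,114). Caddy A is at (280,85). I'll take a second view from higher up so I can triangulate.

```bash
python3 -m inch '[[[0,2,-7,0],[0,2,-7,0],[0,2,-7,0],[0,2,-7,0],[0,2,-7,0]]]' >/dev/null
python3 - <<'E'
from h import *
go(500,-102,190,90)
p2=camera_params('wrist');im=get_image('wrist');cv2.imwrite('pics/w2.png',im);np.save('w2.npy',p2,allow_pickle=True)
p1=np.load('w1.npy',allow_pickle=True).item()
imgs={'w1':(cv2.imread('pics/w1.png'),p1),'w2':(im,p2),'side':(cv2.imread('pics/side0.png'),camera_params('side'))}
G=[];Pm=[]
for k,(im,p) in imgs.items():
    n='side' if k=='side' else 'wrist'
    g=proj(n,[632,-34,165],p).astype(int);r=14 if n=='side' else 50
    x0,y0=max(g[0]-r,0),max(g[1]-r,0);c=im[y0:g[1]+r,x0:g[0]+r]
    h=cv2.cvtColor(c,cv2.COLOR_BGR2HSV)
    gold=((h[...,0]>15)&(h[...,0]<32)&(h[...,1]>(150 if n=='wrist' else 130))&(h[...,2]>(110))).astype(np.uint8)
    grey=((h[...,1]<80)).astype(np.uint8)
    res=[]
    for m in(gold,grey|gold):
        nl,lab,st,ce=cv2.connectedComponentsWithStats(m)
        i=1+np.argmin([np.hypot(*(ce[j]-r))-0.3*np.sqrt(st[j,4]) for j in range(1,nl)])
        cn=max(cv2.findContours((lab==i).astype(np.uint8),0,1)[0],key=cv2.contourArea)
        e=cv2.fitEllipse(cv2.convexHull(cn)) if len(cv2.convexHull(cn))>=5 else None
        res.append((ce[i]+[x0,y0],st[i].tolist(),e and (np.round(np.array(e[0])+[x0,y0],2),np.round(e[1],1))))
    print(k,g,res)
    G.append((n,tuple(res[0][0]),p));Pm.append((n,tuple(res[1][2][0] if res[1][2] else res[1][0]),p))
np.set_printoptions(precision=2,suppress=True)
print('head',tri(G),tri(G[:2]));print('plug',tri(Pm),tri(Pm[:2]))
z=np.vstack([cv2.resize(imgs[k][0][60:170,520:640],None,fx=2.7,fy=2.7) for k in('w1','w2')]);cv2.imwrite('pics/z.png',z)
E
```

```text
pose [518.5 -98.2 259.5] yaw 90.14 t 2.5333 F [-0.6  0.5 -0.2] w 85.5 -> rows [-0.38 -1.85  6.95] turn 0.14
w1 [567 117] [(array([581.46938776, 117.08163265]), [60, 41, 10, 16, 49], (array([581.16, 115.47]), array([ 8. , 16.5]))), (array([579.80361261, 118.79669485]), [31, 23, 63, 58, 2602], (array([579.11, 118.05]), array([56.8, 67.7])))]
w2 [470 115] [(array([474.29411765, 117.29411765]), [53, 49, 5, 7, 17], (array([473.71, 116.71]), array([5.2, 8. ]))), (array([478.07309322, 117.16631356]), [42, 32, 32, 41, 944], (array([477.34, 116.55]), array([31.6, 44.8])))]
side [390 185] [(array([389.5, 181.5]), [13, 10, 2, 2, 4], None), (array([394.75124378, 178.13930348]), [9, 0, 19, 19, 201], (array([394.22, 176.96]), array([20.3, 25.6])))]
head (array([627.85, -33.97, 177.87]), np.float64(1.7324395577960383)) (array([628.89, -34.29, 177.77]), np.float64(0.5970184181046906))
plug (array([629.81, -35.48, 184.73]), np.float64(8.356015037626383)) (array([635.95, -34.41, 167.94]), np.float64(0.07368350600313536))
```

View pics/w2.png

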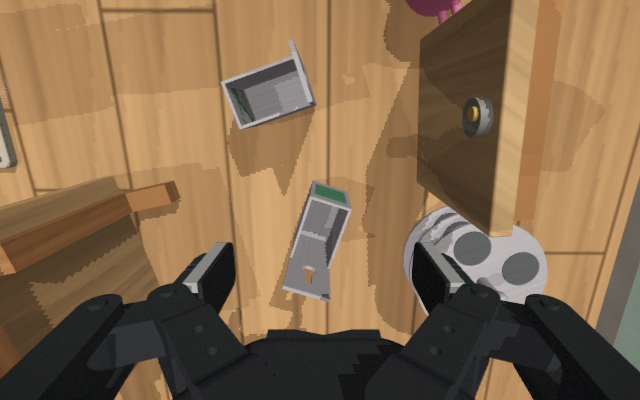

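```bash
python3 - <<'E'
import cv2,numpy as np
def lab(f,x0,y0,w,h,s):
    im=cv2.resize(cv2.imread(f)[y0:y0+h,x0:x0+w],None,fx=s,fy=s,interpolation=cv2.INTER_CUBIC)
    for x in range(x0,x0+w,10):cv2.putText(im,str(x),((x-x0)*s,9),0,.32,(255,255,255),1);cv2.line(im,((x-x0)*s,10),((x-x0)*s,16),(255,255,255),1)
    for y in range(y0,y0+h,10):cv2.putText(im,str(y),(0,(y-y0)*s+4),0,.32,(255,255,255),1)
    return im
a=lab('pics/w1.png',535,80,85,74,8)[:592,:400+260];b=lab('pics/w2.png',450,90,50,55,8)
a=lab('pics/w1.png',540,80,80,75,5);b=lab('pics/w2.png',455,90,50,55,8);b=b[:,:400]
c=np.zeros((600,800,3),np.uint8);c[:375,:400]=a;c[:440,400:800]=b
cv2.imwrite('pics/z1.png',c)
E
```

```text
(no output)
```

View pics/z1.png

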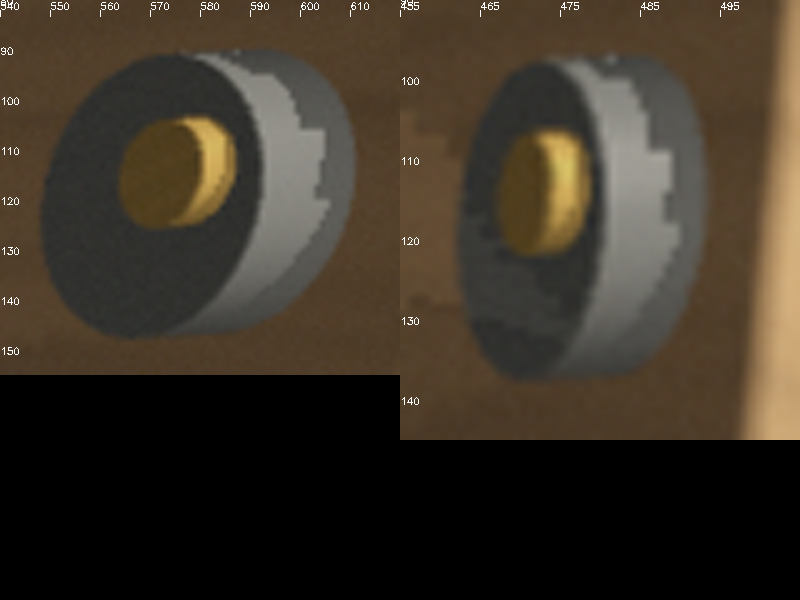

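```bash
python3 - <<'E'
from h import *
np.set_printoptions(precision=1,suppress=True)
p1=np.load('w1.npy',allow_pickle=True).item();p2=np.load('w2.npy',allow_pickle=True).item()
for k,a,b in(('discfront',(570,119),(471.6,117.4)),('discback',(588,117.5),(484,116.7)),('goldfront',(571.5,114.7),(470.6,114.2)),('goldback',(578.5,113.7),(475.2,114))):
    print(k,tri([('wrist',a,p1),('wrist',b,p2)]), proj('side',tri([('wrist',a,p1),('wrist',b,p2)])[0]))
# board top corners / left edges
for k,q in(('w2 board top front corner near',(494,234)),):print(onz('wrist',q,190,p2))
print(onz('wrist',(511,0),190,p2))
# caddy from w2
for q,z in(((290,41),140),((304,88),140),((222,84),80),((240,128),80),((315,104),80)):print(q,onz('wrist',q,z,p2))
E
```

```text
discfront (array([632.4, -35. , 166.4]), np.float64(0.13804860221699083)) [391.3 184.7]
discback (array([641.7, -34.3, 166.8]), np.float64(0.26841077652078693)) [393.9 183.4]
goldfront (array([629.3, -32.7, 170.7]), np.float64(0.08062350747588884)) [389.9 183.2]
goldback (array([632.5, -32.3, 171.1]), np.float64(0.26029836911299004)) [390.8 182.7]
[ 650.1 -121.6  190. ]
[636.   36.5 190. ]
(290, 41) [491.7  23.3 140. ]
(304, 88) [502.4 -12.2 140. ]
(222, 84) [415.1  -4.2  80. ]
(240, 128) [430.3 -48.   80. ]
(315, 104) [509.8 -23.5  80. ]
```

The grey plug disc measures (632–642, -35, 166) and the brass head front (629, -32.7, 170.7), so the screw sits up and slightly to +y. The board yaw is about 3.4°. Caddy A centre is (462,-12), yaw 19°. I'll grasp at caddy x=-22 with the camera on the board side, so it later looks down on the screw gap.

```bash
python3 -c "
from h import *;go(441,-19.5,200,19)"; python3 -m inch '[[[7.9,-7.8,6,71],[7.9,-7.8,6,71],[7.9,-7.8,6,71],[7.9,-7.8,6,71],[7.9,-7.8,6,71],[7.9,-7.8,6,71],[7.9,-7.8,6,71],[7.9,-7.8,6,71]]]' >/dev/null
python3 -c "
from h import *;go(441,-19.5,200,19)"
```

```text
pose [518.2 -98.5 259. ] yaw 90.11 t 2.5833 F [-0.3  0.1 -0.5] w 85.3 -> rows [ 7.91 -7.69  5.92] turn 71.11
pose [439.9 -20.4 198.9] yaw 32.38 t 3.25 F [ 0.3 -0.6 -0.3] w 85.2 -> rows [ 0.14 -0.02 -0.11] turn 13.38
```

```bash
python3 -m inch '[[[0.1,0,0,13.4],[0.1,0,0,13.4],[0.1,0,0,13.4],[0.1,0,0,13.4]]]' >/dev/null
python3 - <<'E'
from h import *
go(441,-19.5,43,19)
p=camera_params('wrist');im=get_image('wrist');np.save('w3.npy',p,allow_pickle=True)
c=np.array([462,-12.3,0]);a=np.radians(19);R=np.array([[np.cos(a),-np.sin(a),0],[np.sin(a),np.cos(a),0],[0,0,1]])
for q in((42,25,140),(42,-25,140),(38,-25,140),(38,25,140),(-42,25,80),(-42,-25,80),(42,25,0),(42,-25,0)):
    u=proj('wrist',c+R@np.array(q),p);cv2.circle(im,tuple(int(v) for v in u.round()),2,(0,255,0),-1)
cv2.imwrite('pics/w3.png',im)
E
```

```text
pose [441.1 -20.1 199.1] yaw 19.5 t 3.5833 F [0.1 0.4 0.6] w 85.2 -> rows [ 0.04 -0.05 15.61] turn 0.5
```

View pics/w3.png

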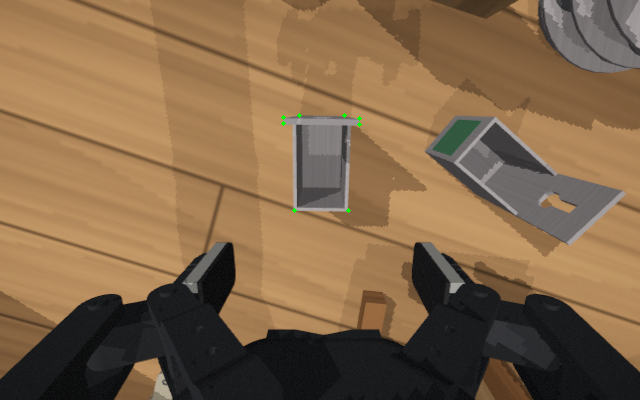

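The projected model corners (green) lie on the caddy, so the pose is confirmed. Descending and gripping.

```bash
python3 -m inch '[[[0,0,3,0.5],[0,0,6,0.5],[0,0,9,0.5],[0,0,12,0.5],[0,0,14.5,0.5],[0,0,15.6,0.5],[0,0,15.6,0.5],[0,0,15.6,0.5]]]'; python3 -m inch '[[[0,0,0,0],[0,0,0,0],[0,0,0,0],[0,0,0,0],[0,0,0,0],[0,0,0,0],[0,0,0,0],[0,0,0,0]]]' 4.6; python3 -c "
from h import *;go(441,-19.5,43,19)"
```

```text
clock: 4.3
eef_pos: [441.8, -20.7, 43.6]
tool_rot: [-3.141, 0.001, 0.329]
force: [0.0, -0.9, 0.2]
width: 85.6
gripper_force: 0.0
clock: 4.97
eef_pos: [442.8, -19.9, 45.0]
tool_rot: [-3.141, -0.002, 0.33]
force: [-0.3, 1.0, 7.0]
width: 49.3
gripper_force: 61.4
pose [442.8 -19.9  45. ] yaw 18.88 t 4.9667 F [-0.3  1.   7. ] w 49.3 -> rows [-0.15 -0.1   0.2 ] turn -0.12
```

Gripped at 49.3 mm. Now I'll lift and carry to a standoff 50 mm from the board.

```bash
python3 -m inch '[[[0,0,-2,0],[0,0,-5,0],[0,0,-8,0],[2,1,-8,4],[4,2.5,-8,8],[6,4,-8,12],[7.7,4.7,-8,15.4],[7.7,4.7,-8,15.4]]]'; python3 -m inch '[[[0,0,0,0],[0,0,0,0]]]' >/dev/null
python3 - <<'E'
from h import *
go(531,-39.4,120.5,3.5)
p=camera_params('wrist');im=get_image('wrist');np.save('w4.npy',p,allow_pickle=True)
cv2.imwrite('pics/w4.png',im)
s=sensors.read_state();t=np.array(s['eef_pos']);a=np.radians(3.5)
x=np.array([np.cos(a),np.sin(a),0]);y=np.array([-np.sin(a),np.cos(a),0])
for k,X in(('plateL',t+62.6*x+25*y+[0,0,95]),('plateR',t+62.6*x-25*y+[0,0,95]),('screw',[630,-32.5,170.5])):print(k,proj('wrist',X,p))
E
```

```text
clock: 5.63
eef_pos: [534.8, -40.4, 124.6]
tool_rot: [3.139, -0.005, 0.059]
force: [0.5, 0.3, -1.7]
width: 48.9
gripper_force: 63.1
pose [529.1 -39.6 123.8] yaw 3.47 t 5.8 F [ 0.6  0.7 -1.6] w 49.0 -> rows [ 0.2  -0.01  0.33] turn -0.03
plateL [159.60308648 149.95181188]
plateR [468.89233686 149.76267383]
screw [314.82151698  -8.66988025]
```

View pics/w4.png

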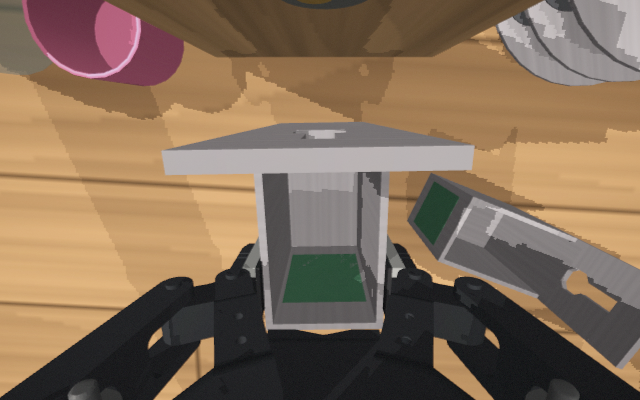

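The caddy is square in the grip: plate rear edge at (163,150)–(472,147), predicted within 3 px. The board foot line is level at v≈56, so the yaw matches. I'll advance to about 13 mm short of the head and measure the brass head directly.

```bash
python3 -m inch '[[[1,0,0.3,0],[2,0,0.3,0],[2.7,0,0.3,0],[2.7,0,0.3,0],[2.7,0,0.3,0],[2.7,0,0.3,0]]]'
cat > look.py <<'E'
from h import *
import sys
p=camera_params('wrist');im=get_image('wrist');cv2.imwrite(f'pics/{sys.argv[1]}.png',im)
h=cv2.cvtColor(im,cv2.COLOR_BGR2HSV)
gold=cv2.inRange(h,(16,150,60),(34,255,255));gold[150:]=0;gold[:,:220]=0;gold[:,420:]=0
n,l,st,ce=cv2.connectedComponentsWithStats(gold)
for i in np.argsort(-st[1:,4])[:4]+1:print('gold',st[i].tolist(),ce[i].round(1), 'at z170.5',onz('wrist',ce[i],170.5,p).round(1),'at z176',onz('wrist',ce[i],176,p).round(1))
# plate top edge: bright low-saturation band
m=cv2.inRange(h,(0,0,125),(180,50,255));m[:110]=0;m[200:]=0
n,l,st,ce=cv2.connectedComponentsWithStats(m);i=1+np.argmax(st[1:,4])
print('plate',st[i].tolist(),ce[i].round(1),[onz('wrist',(u,st[i][1]+2),float(sensors.read_state()['eef_pos'][2])+95,p).round(1).tolist() for u in(st[i][0],st[i][0]+st[i][2])])
go(0,0,0,3.5)
E
python3 look.py w5; python3 - <<'E'
import cv2
h=cv2.cvtColor(cv2.imread('pics/w5.png'),cv2.COLOR_BGR2HSV)
for v in range(0,130,8):print(v,[tuple(h[v,u].tolist()) for u in range(290,351,10)])
E
```

```text
clock: 6.35
eef_pos: [556.6, -38.6, 120.7]
tool_rot: [-3.141, 0.001, 0.059]
force: [-0.8, 0.2, -1.7]
width: 49.1
gripper_force: 63.1
gold [322, 88, 8, 8, 26] [325.8  91.6] at z170.5 [630.7 -36.3 170.5] at z176 [630.4 -36.3 176. ]
gold [294, 88, 7, 3, 10] [296.7  89.1] at z170.5 [630.9 -27.7 170.5] at z176 [630.6 -28.1 176. ]
gold [311, 99, 9, 1, 9] [315.  99.] at z170.5 [628.5 -33.2 170.5] at z176 [628.2 -33.4 176. ]
gold [328, 95, 2, 4, 7] [328.6  96.6] at z170.5 [629.4 -37.2 170.5] at z176 [629.1 -37.2 176. ]
plate [161, 126, 314, 74, 14289] [320.2 158.6] [[620.9, -10.3, 215.8], [623.9, -60.1, 215.8]]
pose [556.6 -38.6 120.8] yaw 3.39 t 6.4 F [ 0.1  0.5 -1.7] w 49.6 -> rows [-55.32  -7.14  12.13] turn -0.11
0 [(18, 97, 231), (18, 99, 227), (18, 102, 221), (17, 98, 228), (18, 97, 231), (19, 94, 231), (18, 95, 230)]
8 [(18, 97, 231), (17, 102, 221), (18, 100, 226), (18, 98, 232), (18, 97, 231), (19, 92, 232), (18, 97, 231)]
16 [(17, 97, 228), (17, 101, 223), (18, 100, 229), (18, 95, 233), (18, 95, 232), (18, 96, 232), (18, 96, 232)]
24 [(18, 102, 221), (17, 99, 226), (18, 97, 233), (
[... 823 characters left out ...]
 (26, 16, 129)]
88 [(36, 21, 61), (20, 146, 162), (20, 146, 180), (20, 149, 168), (20, 83, 83), (40, 13, 58), (40, 12, 62)]
96 [(16, 128, 151), (22, 133, 235), (22, 131, 234), (21, 140, 200), (18, 143, 134), (15, 123, 149), (15, 127, 148)]
104 [(16, 123, 155), (15, 124, 156), (15, 124, 154), (15, 123, 153), (15, 122, 153), (15, 125, 143), (15, 126, 142)]
112 [(16, 127, 156), (15, 122, 157), (15, 123, 158), (16, 127, 150), (15, 125, 145), (15, 125, 145), (15, 125, 147)]
120 [(15, 125, 151), (15, 126, 146), (15, 126, 146), (15, 122, 146), (15, 123, 149), (15, 125, 149), (15, 124, 148)]
128 [(174, 10, 125), (174, 10, 124), (0, 10, 127), (173, 8, 125), (0, 8, 126), (173, 8, 126), (174, 10, 125)]
```

```bash
python3 - <<'E'
from h import *
im=cv2.imread('pics/w5.png');h=cv2.cvtColor(im,cv2.COLOR_BGR2HSV)
p=camera_params('wrist')
gold=cv2.inRange(h,(18,75,75),(32,255,255));gold[:85]=0;gold[104:]=0;gold[:,:260]=0;gold[:,380:]=0
grey=cv2.inRange(h,(0,0,40),(180,60,255));grey[110:]=0
for nm,m in(('gold',gold),('grey',grey)):
    for v in range(50,106,3):
        u=np.flatnonzero(m[v,220:420])+220
        if len(u)>4:print(nm,v,u.min(),u.max(),(u.min()+u.max())/2,end=' | ')
    print()
np.set_printoptions(precision=1,suppress=True)
for u in(294,312,330):print(u,onz('wrist',(u,93),170.5,p))
E
```

```text
gold 89 293 330 311.5 | gold 92 293 330 311.5 | gold 95 293 330 311.5 | gold 98 293 330 311.5 | 
grey 50 294 349 321.5 | grey 53 279 365 322.0 | grey 56 273 370 321.5 | grey 59 272 371 321.5 | grey 62 273 371 322.0 | grey 65 273 371 322.0 | grey 68 273 371 322.0 | grey 71 273 370 321.5 | grey 74 273 370 321.5 | grey 77 273 370 321.5 | grey 80 273 370 321.5 | grey 83 273 370 321.5 | grey 86 273 370 321.5 | grey 89 273 369 321.0 | 
294 [629.7 -26.9 170.5]
312 [630.1 -32.3 170.5]
330 [630.4 -37.6 170.5]
```

In this view the head is 2.9 mm to +y of the plug centre, so 5.8 mm up, giving z≈170.8. The caddy needs +1.6 mm in y. Advancing gently to just before the head, then feeling.

```bash
python3 -m inch '[[[0.2,-0.16,0,0],[0.4,-0.16,0,0],[0.6,-0.16,0,0],[0.8,-0.16,0,0],[0.9,-0.16,0,0],[0.9,-0.16,0,0],[0.9,-0.16,0,0]]]'; python3 -m inch '[[[0.1,0,0,0],[0.2,0,0,0],[0.3,0,0,0],[0.4,0,0,0],[0.4,0,0,0],[0.4,0,0,0]]]';python3 -m inch '[[[0.05,0,0,0],[0.1,0,0,0],[0.15,0,0,0],[0.2,0,0,0],[0.2,0,0,0]]]'
```

```text
clock: 6.98
eef_pos: [566.1, -36.5, 120.8]
tool_rot: [3.142, 0.0, 0.059]
force: [1.0, 0.3, -1.5]
width: 49.0
gripper_force: 63.1
clock: 7.48
eef_pos: [570.2, -36.1, 120.8]
tool_rot: [-3.142, 0.0, 0.06]
force: [-0.2, 0.3, -1.8]
width: 49.3
gripper_force: 63.1
clock: 7.9
eef_pos: [572.3, -36.0, 120.9]
tool_rot: [3.142, -0.0, 0.06]
force: [-0.1, 0.3, -1.9]
width: 49.7
gripper_force: 63.1
```

```bash
python3 -m inch '[[[0.05,0,0,0],[0.1,0,0,0],[0.15,0,0,0],[0.2,0,0,0],[0.2,0,0,0]]]' | grep -E "eef|force"; python3 -m inch '[[[0.05,0,0,0],[0.1,0,0,0],[0.15,0,0,0],[0.15,0,0,0]]]'| grep -E "eef|force"
```

```text
eef_pos: [574.3, -35.9, 120.9]
force: [-0.2, 0.6, -2.7]
gripper_force: 63.1
eef_pos: [575.8, -35.8, 120.9]
force: [0.6, -0.2, -2.9]
gripper_force: 63.1
```

```bash
python3 look.py w6
```

```text
plate [162, 144, 313, 56, 9777] [317.8 165. ] [[637.1, -7.4, 215.9], [640.1, -57.9, 215.9]]
pose [575.7 -35.8 120.9] yaw 3.41 t 8.7 F [ 0.4 -0.3 -2.6] w 49.2 -> rows [-57.26  -7.    12.08] turn -0.09
```

```bash
python3 -m inch '[[[0.05,0,0,0],[0.1,0,0,0],[0.15,0,0,0],[0.15,0,0,0]]]' | grep -E "eef|force"; python3 -m inch '[[[0.05,0,0,0],[0.1,0,0,0],[0.1,0,0,0],[0.1,0,0,0]]]'| grep -E "eef|force"
```

```text
eef_pos: [577.3, -35.7, 120.9]
force: [-0.2, 0.4, -1.6]
gripper_force: 63.1
eef_pos: [577.4, -35.7, 120.7]
force: [-3.0, 0.8, -0.7]
gripper_force: 63.2
```

Contact shows at TCP x=577.4, with the rear face about 640 against a face at about 642. I'll add one small nudge to confirm it is the board, then ease off and slide down.

```bash
python3 -m inch '[[[0.05,0,0,0],[0.05,0,0,0],[0.05,0,0,0],[0.05,0,0,0]]]' | grep -E "eef|force"; python3 -m inch '[[[0,0,0.2,0],[0,0,0.4,0],[0,0,0.6,0],[0,0,0.8,0],[0,0,1.0,0],[0,0,1.0,0]]]'| grep -E "eef|force|rot"
```

```text
eef_pos: [577.4, -35.6, 120.7]
force: [-5.3, -0.2, 0.5]
gripper_force: 63.3
eef_pos: [577.4, -36.1, 110.5]
tool_rot: [-3.142, 0.002, 0.059]
force: [-5.4, -0.8, -1.2]
gripper_force: 62.9
```

```bash
python3 -m inch '[[[0,0,0.2,0],[0,0,0.4,0],[0,0,0.6,0],[0,0,0.8,0],[0,0,1.0,0],[0,0,1.0,0]]]'| grep -E "eef|force|rot";  python3 -m inch '[[[0,0,0.1,0],[0,0,0.2,0],[0,0,0.25,0],[0,0,0.25,0]]]'| grep -E "eef|force|rot"
```

```text
eef_pos: [577.5, -36.0, 100.5]
tool_rot: [-3.142, 0.002, 0.059]
force: [-5.6, -0.9, -1.5]
gripper_force: 63.0
eef_pos: [577.4, -36.0, 98.2]
tool_rot: [-3.141, 0.002, 0.059]
force: [-5.3, -0.7, 0.6]
gripper_force: 63.3
```

```bash
python3 -m inch '[[[0,0,0.05,0],[0,0,0.1,0],[0,0,0.1,0],[0,0,0.1,0]]]'| grep -E "eef|force:";  python3 -m inch '[[[0,0,0.05,0],[0,0,0.05,0],[0,0,0.05,0]]]'| grep -E "eef|force:"
```

```text
eef_pos: [577.5, -36.0, 97.3]
force: [-5.5, -1.1, 1.2]
gripper_force: 63.3
eef_pos: [577.5, -36.0, 96.9]
force: [-6.5, -1.4, 0.7]
gripper_force: 63.3
```

```bash
for i in 1; do python3 -m inch '[[[0,0,0.05,0],[0,0,0.1,0],[0,0,0.1,0]]]'| grep -E "eef|force:"; done; python3 -m inch '[[[0,0,0.05,0],[0,0,0.1,0],[0,0,0.1,0]]]'| grep -E "eef|force:"
```

```text
eef_pos: [577.5, -36.1, 96.0]
force: [-5.6, -0.6, 1.9]
gripper_force: 63.6
eef_pos: [577.5, -36.1, 95.8]
force: [-8.1, 0.7, 9.6]
gripper_force: 64.2
```

Seated: z force rises to +9.6 N at TCP z=95.8. I'll ease off both forces, then release.

```bash
python3 -m inch '[[[-0.05,0,-0.1,0],[-0.05,0,-0.1,0],[-0.05,0,-0.1,0],[-0.05,0,-0.1,0]]]'| grep -E "eef|force:"; python3 -m inch '[[[0,0,0,0],[0,0,0,0],[0,0,0,0],[0,0,0,0],[0,0,0,0],[0,0,0,0],[0,0,0,0],[0,0,0,0]]]' 7.5 ; python3 look.py w7
```

```text
eef_pos: [577.5, -36.0, 96.1]
force: [-6.0, -0.6, 3.9]
gripper_force: 63.4
clock: 13.12
eef_pos: [578.2, -35.7, 95.9]
tool_rot: [3.142, -0.0, 0.06]
force: [-0.1, 0.6, 0.0]
width: 74.9
gripper_force: 0.0
plate [164, 155, 314, 26, 7672] [319.7 167.8] [[637.8, -7.4, 190.9], [640.8, -58.6, 190.9]]
pose [578.2 -35.7  95.9] yaw 3.41 t 13.1667 F [-0.9 -0.  -0.1] w 75.1 -> rows [-57.51  -7.     9.58] turn -0.09
```

The caddy stays put after release. I'll withdraw straight up and check with the last picture.

```bash
python3 -m inch '[[[0,0,-1,0],[0,0,-3,0],[0,0,-6,0],[-1,0,-9,0],[-4,0,-12,0],[-7,0,-14,0],[-7,0,-14,0],[-7,0,-14,0]]]'; python3 - <<'E'
from h import *
w=get_image('wrist');s=get_image('side')
c=np.zeros((600,800,3),np.uint8);c[:400,:640]=0
c[:300,:480]=cv2.resize(w,(480,300));c[300:600,:480]=cv2.resize(s[140:290,320:480+80],(480,300))
cv2.imwrite('pics/end.png',c)
E
```

```text
clock: 13.83
eef_pos: [508.0, -39.9, 237.8]
tool_rot: [-3.14, -0.003, 0.058]
force: [1.0, 0.5, 0.6]
width: 74.9
gripper_force: 0.0
```

View pics/end.png

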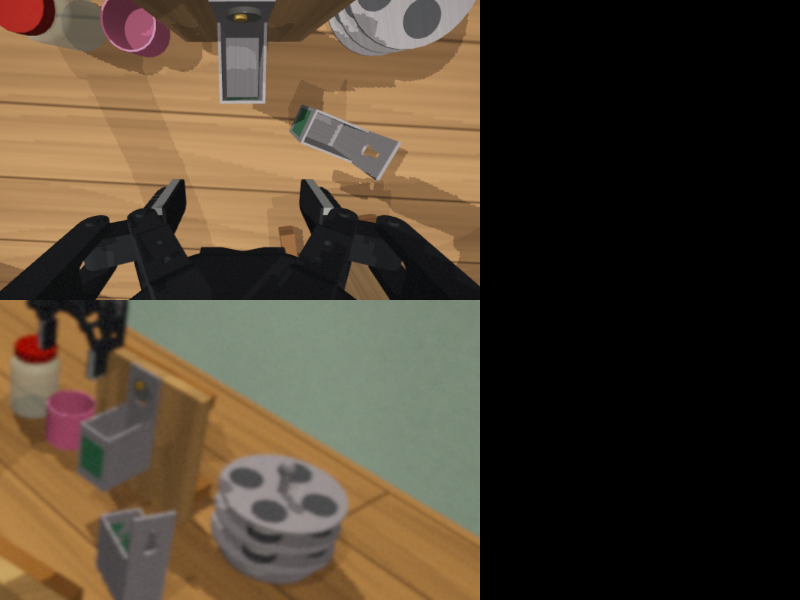

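The caddy hangs upright and square on the screw, with the brass head in the slot at (240,17) in the wrist view and (140,388) in the side view. The bystanders have not moved. Handing in.

```bash
python3 -c "
from cell import order;print(order.finish_job())"
```

```text
the job is handed in; nothing more can be done
None
```

The caddy hangs seated and released on the smaller board's screw, the arm is clear of everything, and the job was handed in at about 14 s of the 61 s allowed; no verdict came back.

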